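Seat a painted panel in the drying rack and bolt it

ROBOT

A 6-joint arm with a two-finger parallel gripper is mounted at the origin on the work surface. World frame = base frame: x ahead of the robot, y to its left, z up, the work surface at z = 0. Lengths are in m, angles in rad, forces in N, time in s.
With the tool pointing down it reaches from about 0.275 to 0.825 m from the base axis. Payload 4.9 kg.
Tool frame: the origin (TCP) lies at the very end of the fingers, on their centre line; the grasp point (between the pads) lies 19 mm behind it (grip_depth is the distance from the TCP to the grasp point, in m); z points along the fingers, y is the line along which they close (so a half turn about z gives the same grasp; the last joint's range is limited). The gripper opens to 85 mm and grips with 20 to 120 N. Pads are 22 mm wide; open, the fingers measure 114 mm over their backs; the gripper's body (76 mm by 85 mm) begins 54 mm behind the grasp point. The pads swing forward as they close: fully open they stand 13 mm farther back than shut.
Start: joints at [-1.273, 0.326, -0.193, 1.052, 0, 1.437], TCP at [0.23, -0.5, 0.231] pointing down, gripper open.
Joint ranges: [-2.65, 2.65], [-0.97, 1.79], [-1.3, 1.35], [-1.93, 2.1], [-1.47, 1.37], [-3.14, 3.14]. Speed limits (rad/s): [2.57, 2.57, 3.14, 3.14, 3.14, 3.14].

INTERFACE

Orientations are given as a unit quaternion [w, x, y, z].
In Python, from station import * gives the robot as it stands.
- The arm moves only by the tool jog_arm, never from a script. Its argument "rows" is a list of rows, each an object of numbers: "tx", "ty", "tz": the shift along the world's x, y, z as a fraction of full scale; "rx", "ry", "rz": the turn, a rotation vector about the world's x, y, z as a fraction of full scale; "hand": the closure, from 0 (fully open) to 1 (shut). In form: [{"tx": .., "ty": .., "tz": .., "rx": .., "ry": .., "rz": .., "hand": ..}, ...]. A call has 1 to 8 rows; each row is the pose to reach, as a shift and turn from the pose commanded when the call began; what a row does not reach only later rows make up. Full scale, the value 1, is 0.25 m for a shift and 120 degrees for a turn. A row lasts 1/12 s, in which the tool goes at most 41.7 mm and 7.16 degrees, less where a joint would pass 70% of its speed; a pose out of reach is approached as far as the arm can. A call with a number of a shift or a turn outside -1 to 1 is refused whole. A call with a gripper value outside its range is refused whole. The fingers move at their own pace and stop on an object; "squeeze" is the grip in N (left out, the last holds). Time passes only in rows, so rows that repeat a pose let the fingers close. It gives the time, the measured TCP pose, the force, the opening and the grip force at its end, in the units of the state.
- state(): the state, without advancing time (a new reading comes with each control period).
- camera(name): name is "side" or "top" or "wrist"; returns (picture, depth): 384x512x3 uint8, blue, green, red; 384x512 float32, m along the optical axis (not along the pixel's ray), 0 where there is no reading.
- camera_model(name): a dict with "K" (3x3 intrinsics, pixels), "R" (3x3) and "t" (3): a world point X has camera coordinates R X + t. Camera axes: x right, y down, z forward; pixel columns grow to the right and rows downward; lengths in m; the calibration is good to about 2 mm. A picture is of the moment at which its call begins: read the wrist's pose just before it. camera_model takes no time and is no camera call; for the wrist camera it gives the pose at the moment of the call.
- hand_in(): hands the job in; it is judged then, once.
Trained networks look in the newest picture that a camera, given by its name, has taken for a name from the list of things; names that differ only in an ending like _2 or _b are one class to them, and where a whole thing is asked for, a point or a joint stands for the part that bears it (a point fixed in the world has none). Each returns a list of dicts, best first, with "score" (0 to 1); they miss things now and then, are a little off and sometimes report something else, mostly with a low value. They report only what shows in the picture. A call takes as long as a camera call. They do not tell look-alikes from the thing itself.
- search_frame(label, camera): "location" ([x, y, z] in m, in world coordinates, good to about 4 mm: the middle of the surface that is visible of it).
The state is a dict: "clock": time; "q": joint angles; "qd": joint speeds; "joint_torque": joint torques, N m; "eef_pos": TCP position; "ee_rot": TCP orientation; "force": force on the tool from outside, world axes, zero at the start; "wrist_torque": the same for the moment, N m; "finger_gap": finger opening in m; "finger_force": force on a finger pad.
Only numpy, scipy, OpenCV 4.12 (cv2) and the standard library are available. Lean on these libraries where they do the work, as an engineer would, in place of code of your own. Each camera call takes 0.05 s, during which the arm holds its last target. There are 200 camera calls.

TASK

With a fingertip, push the painted panel along the rails of the drying rack until it drops flat into the locating notch, then push the bolt fully home by its red post so that it covers the panel's edge. Only push: do not lift or tip the panel, and leave the cups, bottles, jar and spatula where they stand.

Things in the scene. Friction and masses are not known exactly. Their poses are not given: they have to be found in the camera images.
- panel: Loose square painted plywood panel, 150 x 150 x 12 mm, about 0.25 kg, blue-violet painted face up; pushing it takes 1 to 2 N. Origin: centre of its underside. Its sides are parallel to the rack's x and y. It starts on the high part of the rails, underside 40 mm above the table, toward the rack's -y end.
- rack: Fixed aluminium rack, two rails over a grey drip tray (190 x 500 mm, rim 12 mm high). Origin on the table, on the centre line; +y along the rails is the way the panel slides, +x across, away from the robot. The rails lie 50 to 77 mm either side of the centre line, y -240 to +230 mm; running surface 40 mm high. Blue side guides, 77 to 85 mm out, rise to 46 mm: 2 mm play each side.
- rail_start (a point): Middle of the rails' open -y end, at running-surface height (rack x 0, y -240, z 40 mm). Between the rails a 100 mm wide channel, open above and at the ends, goes down to the tray floor (4 mm), so a finger can travel in it behind the panel, below the rails' top. Axes as the rack's.
- notch_edge (a point): Middle of the notch's first step, at running-surface height (rack x 0, y +31.5, z 40 mm). The notch is a lower, dark stretch of both rails, 157 mm long, 8 mm deep, with square steps at both ends marked by yellow lines. The panel's front edge dips in first; it drops flat once its rear edge passes this step; the second step (rack y +188.5) then stops it.
- seat (a point): Centre of the notch floor: where the centre of the panel's underside lies when seated. In the rack's frame x 0, y +110, z 32 mm. Axes as the rack's.
- bolt (a joint): Yellow bolt on a grey bracket beside the notch, on the robot's side (rack x about -110, y +110 mm). Metres: 0 drawn back, 0.036 fully home (hard stop), growing as it moves in the rack's +x over the panel. Starts at 0 to 0.006, stays where left, moves at about 2 N. Flat tab 44 mm long (x), 40 wide, 47.5 to 52.5 mm above the table: clears a seated panel by 3.5 mm, is blocked by an unseated one.
- bolt_post (a point): Centre of the top of the bolt's upright red post, 12 mm diameter, rising 27 mm from the tab (52.5 to 79.5 mm above the table). The post stands 16 mm from the tab's inner end and 28 mm from its outer end, so the outer part of the tab lies below a finger placed behind the post.
- cup_blue: bystander: open blue plastic cup, 64 mm wide, 75 high; origin centre of its foot
- cup_red: bystander: open red plastic cup, 64 mm wide, 75 high; origin centre of its foot
- dropper: bystander: small purple bottle with white cap, 28 mm wide, 60 high, standing close to the robot's side of the rack; origin centre of its foot
- bottle_white: bystander: white squeeze bottle, 60 mm wide, 170 high; origin centre of its foot
- bottle_pink: bystander: pink squeeze bottle, 60 mm wide, 170 high; origin centre of its foot
- jar_gold: bystander: yellow jar with black lid, 70 mm wide, 70 high; origin centre of its foot
- spatula: bystander: spatula lying flat, 200 mm long along its x; origin under its middle
Things that resemble listed ones, but are neither listed nor needed, are in the scene too. There is more than one size of the panel; the one meant has the size given above.

How it is judged:
On the way, in this order (a step that is already met when the one before it is completed fails the run):
1. the panel has dropped flat into the notch while the bolt is still drawn back (horizontal distance between panel and seat below 0.007 m and z of panel in the frame of seat between -0.0025 and 0.0025 m and angle between panel's own z axis and vertical below 0.03 rad and value of joint bolt below 0.012 m), for 0.2 s.
2. the bolt is pushed home over the seated panel (horizontal distance between panel and seat below 0.007 m and z of panel in the frame of seat between -0.0025 and 0.0025 m and angle between panel's own z axis and vertical below 0.03 rad and value of joint bolt above 0.029 m), for 0.2 s.
At the end, for the whole second after the job is handed in: The panel lies flat in the notch (centre within 7 mm of the seat horizontally and 2.5 mm in height, tilt under 0.03 rad), at rest, and the bolt is at 0.029 m or more of its 0.036 m (all of step 2 and linear speed of panel below 0.01 m/s); the robot touches nothing.
It fails at once if the panel is lifted off the rails (more than 8 mm above the running surface) (z of panel in the frame of seat above 0.016 m).
It fails at once if the panel is tipped up (more than 14 degrees) (angle between panel's own z axis and vertical above 0.25 rad).
It fails at once if a cup, bottle, jar or the spatula is moved by more than 25 mm (distance of any of cup_blue, cup_red, dropper, bottle_white, bottle_pink, jar_gold, spatula from where it was at the start of the episode above 0.025 m).
It also fails if it takes over 48 s, if anything falls off the work surface, if the arm or the gripper's body presses on something with over 40 N, if the wrist force passes 120 N, or if a joint passes its speed limit or range.

## Working session

There is one attempt and no reset: what is moved stays moved. The work goes in short steps, Python scripts to look and compute and a tool call to move; the robot and the scene stay as the last step left them, time stands still between calls to the robot, and variables do not carry over. Pictures are saved under pics/ and viewed, at most 10 in all, crops included, and the job is handed in when it is done.

Besides the shell and the picture viewer there is one more tool, called after "Call:" in YAML: its name, and indented under it one key for each argument. jog_arm: Moves the arm, as the interface text tells. Shift numbers are shares of 0.25 m and turn numbers shares of 120 degrees, none past 1 either way. Its arguments: {"type":"object","properties":{"rows":{"type":"array","items":{"type":"object","properties":{"tx":{"type":"number"},"ty":{"type":"number"},"tz":{"type":"number"},"rx":{"type":"number"},"ry":{"type":"number"},"rz":{"type":"number"},"hand":{"type":"number"}}}},"squeeze":{"type":"number"}},"required":["rows"]}

```bash
mkdir -p pics; python3 - <<'E'
from station import *
import cv2
for c in ("top","side"):
    p,d=camera(c); cv2.imwrite(f"pics/{c}0.png",p)
    for l in ("panel","rack","bolt","bolt_post","dropper"):
        print(c,l,[(round(r["score"],2),[round(float(v),3) for v in r["location"]]) for r in search_frame(l,c)][:4])
s=state();print(s["clock"],s["eef_pos"],s["ee_rot"])
E
```

```text
top panel [(0.98, [0.726, -0.337, 0.008]), (0.68, [0.294, -0.435, 0.012]), (0.64, [0.577, -0.024, 0.052])]
top rack [(0.57, [0.584, 0.12, 0.01]), (0.54, [0.333, 0.366, 0.004])]
top bolt [(0.41, [0.488, 0.176, 0.05])]
top bolt_post [(0.62, [0.489, 0.176, 0.048])]
top dropper [(0.74, [0.583, 0.119, 0.005]), (0.51, [0.459, 0.057, 0.036])]
side panel [(0.96, [0.307, -0.406, 0.018]), (0.77, [0.569, -0.012, 0.054]), (0.66, [0.721, -0.327, 0.008])]
side rack [(0.77, [0.58, 0.174, 0.012])]
side bolt [(0.7, [0.493, 0.183, 0.054]), (0.65, [0.581, 0.17, 0.013]), (0.59, [0.731, 0.089, 0.051])]
side bolt_post [(0.53, [0.492, 0.184, 0.052])]
side dropper [(0.47, [0.457, 0.07, 0.034])]
0.6 [ 0.23019253 -0.49951104  0.23128264] [-1.09195960e-05  9.76785145e-01  2.14221333e-01 -9.34693972e-06]
```

View pics/top0.png

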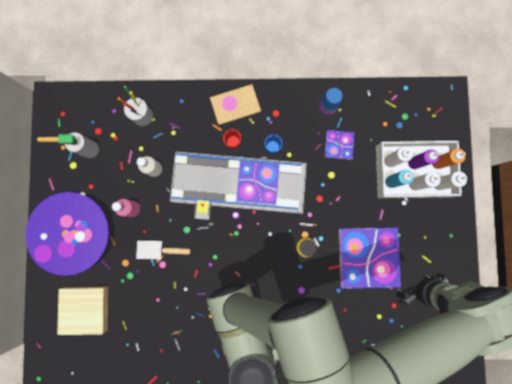

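View pics/side0.png

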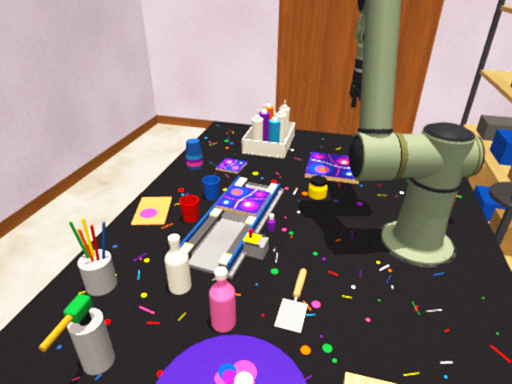

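The top picture has three look-alike panels: one on the rack (258,182), a small one (340,145) and a large one (370,258). The one on the rails fits, since it is mid-sized and sits on the rack. I'll confirm that by its size and with a crop, and fit the rack pose from depth.

```bash
cat > h.py <<'E'
from station import *
import cv2, numpy as np
def cloud(c):
    p,d=camera(c); m=camera_model(c); K,R,t=(np.array(m[k]) for k in "KRt")
    v,u=np.mgrid[:d.shape[0],:d.shape[1]]
    X=np.stack([(u-K[0,2])/K[0,0]*d,(v-K[1,2])/K[1,1]*d,d],-1)
    W=(X-t.reshape(3))@R
    W[d==0]=np.nan
    return p,W
def rect(P):
    r=cv2.minAreaRect(P[:,:2].astype(np.float32)); return r
E
python3 - <<'E'
from h import *
p,W=cloud("top")
cv2.imwrite("pics/crop1.png",cv2.resize(p[130:235,150:325],None,fx=4.5,fy=4.5,interpolation=cv2.INTER_CUBIC))
x,y,z=W[...,0],W[...,1],W[...,2]
reg=np.zeros(z.shape,bool); reg[145:222,165:312]=1
hsv=cv2.cvtColor(p,cv2.COLOR_BGR2HSV)
def big(m):
    n,l,s,c=cv2.connectedComponentsWithStats(m.astype(np.uint8)); i=1+np.argmax(s[1:,4]); return l==i
for n,m in (("panel",reg&(z>.0475)&(z<.058)),("rails",reg&(z>.03)&(z<.058)),("all",reg&(z>.006)&(z<.058))):
    m=big(m); r=rect(W[m]); print(n,m.sum(),np.round(r[0],4),np.round(r[1],4),round(r[2],2),np.nanmedian(z[m]))
yl=reg&(hsv[...,0]>22)&(hsv[...,0]<35)&(hsv[...,1]>120)
v,u=np.nonzero(yl)
for a in zip(u,v): print(a,np.round(W[a[1],a[0]],3)) if 0 else None
m=camera_model("top");print(m["K"],np.round(m["R"],3),m["t"])
E
```

```text
panel 1548 [ 0.579 -0.029] [0.1538 0.1691] 83.7 0.052790219042477556
rails 3524 [0.5563 0.0539] [0.4714 0.2343] 84.25 0.048294282954295206
all 4411 [0.5629 0.0492] [0.5077 0.248 ] 84.35 0.04467889392596304
[[383.70720756   0.         256.14921747]
 [  0.         383.70720756 192.87964703]
 [  0.           0.           1.        ]] [[-0.013 -1.    -0.001]
 [-0.996  0.013 -0.085]
 [ 0.085 -0.    -0.996]] [-0.01385986  0.54235454  1.41593141]
```

View pics/crop1.png

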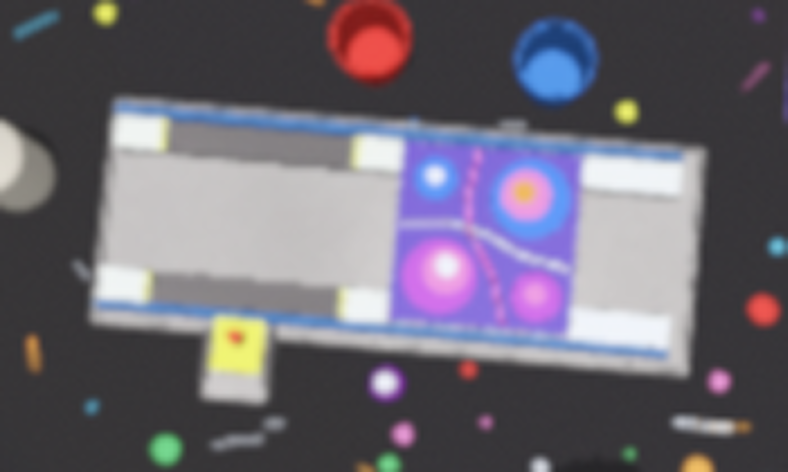

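The crop shows the mid-sized panel on the white rails (crop centre 487,238). The notch is the dark stretch between the yellow lines (crop x about 155 to 350), the bolt with its red post is at (237,338), and the rails' open -y end is on the right. Next I fit the rack pose from these marks by ray-plane intersection.

```bash
cat >> h.py <<'E'
def onplane(c,uv,z,m=None):
    m=m or camera_model(c); K,R,t=(np.array(m[k]) for k in "KRt"); t=t.reshape(3)
    o=-R.T@t; d=R.T@np.linalg.inv(K)@np.array([uv[0],uv[1],1.]); return o+d*(z-o[2])/d[2]
def fit2(A,B): # rigid A->B
    a,b=A.mean(0),B.mean(0); H=(A-a).T@(B-b); th=np.arctan2(H[0,1]-H[1,0],H[0,0]+H[1,1])
    R=np.array([[np.cos(th),-np.sin(th)],[np.sin(th),np.cos(th)]]); t=b-R@a
    return th,t,(A@R.T+t-B)
E
python3 - <<'E'
from h import *
f=lambda u,v:((u+.5)/4.5-.5+150,(v+.5)/4.5-.5+130)
M=[((113,98),12,95,250),((706,150),12,95,-250),((688,375),12,-95,-250),((90,322),12,-95,250),
((355,152),40,63.5,31.5),((343,303),40,-63.5,31.5),((165,135),40,63.5,188.5),((148,287),40,-63.5,188.5)]
B=np.array([onplane("top",f(*a),z/1e3)[:2] for a,z,_,_ in M]); A=np.array([[x,y] for *_,x,y in M])/1e3
th,t,e=fit2(A,B); print(np.degrees(th),t,np.round(e*1e3,1).tolist())
R=np.array([[np.cos(th),-np.sin(th)],[np.sin(th),np.cos(th)]])
for n,u,z in (("post",(237,338),.0795),("p1",(405,137),.052),("p2",(582,155),.052),("p3",(567,336),.052),("p4",(390,322),.052)):
    w=onplane("top",f(*u),z); print(n,w.round(4),"rack",(R.T@(w[:2]-t)).round(4))
for n,q in (("start",(0,-.24)),("seat",(0,.11)),("fing",(0,-.2))): print(n,R@np.array(q)+t)
s=state();print(s["clock"])
E
```

```text
-5.761130195129335 [0.58598595 0.05151383] [[-0.2, 2.8], [0.5, 6.9], [1.3, 6.4], [0.7, 3.6], [-0.1, -4.6], [-1.0, -2.5], [-0.6, -5.9], [-0.5, -6.8]]
post [0.4971 0.1734 0.0795] rack [-0.1007  0.1124]
p1 [0.6624 0.039  0.052 ] rack [ 0.0773 -0.0048]
p2 [ 0.6456 -0.1063  0.052 ] rack [ 0.0751 -0.1511]
p3 [ 0.4968 -0.0915  0.052 ] rack [-0.0743 -0.1512]
p4 [0.5101 0.0526 0.052 ] rack [-0.0756 -0.0066]
start [ 0.56189443 -0.18727394]
seat [0.5970279  0.16095822]
fing [ 0.56590968 -0.14747598]
0.65
```

Call:
jog_arm:
  rows:
    - {"tx": 0.08,"ty": 0.09,"rz": -0.03,"hand": 1}
    - {"tx": 0.17,"ty": 0.18,"rz": -0.06,"hand": 1}
    - {"tx": 0.26,"ty": 0.27,"rz": -0.09,"hand": 1}
    - {"tx": 0.35,"ty": 0.36,"rz": -0.12,"hand": 1}
    - {"tx": 0.44,"ty": 0.45,"rz": -0.16,"hand": 1}
    - {"tx": 0.53,"ty": 0.54,"rz": -0.2,"hand": 1}
    - {"tx": 0.62,"ty": 0.64,"rz": -0.23,"hand": 1}
    - {"tx": 0.68,"ty": 0.72,"rz": -0.254,"hand": 1}

```text
invalid input
```

Call:
jog_arm:
  rows:
    - {"tx": 0.08,"ty": 0.09}
    - {"tx": 0.17,"ty": 0.18}
    - {"tx": 0.26,"ty": 0.27}
    - {"tx": 0.35,"ty": 0.36}
    - {"tx": 0.44,"ty": 0.45}
    - {"tx": 0.53,"ty": 0.56}
    - {"tx": 0.62,"ty": 0.66}
    - {"tx": 0.66,"ty": 0.71}

```text
invalid input
```

Call:
jog_arm:
  rows:
    - {}
    - {}

```text
invalid input
```

Call:
jog_arm:
  rows:
    - {"tx": 0.08,"ty": 0.09,"tz": 0,"rx": 0,"ry": 0,"rz": -0.03,"hand": 1}
    - {"tx": 0.17,"ty": 0.18,"tz": 0,"rx": 0,"ry": 0,"rz": -0.06,"hand": 1}
    - {"tx": 0.26,"ty": 0.27,"tz": 0,"rx": 0,"ry": 0,"rz": -0.09,"hand": 1}
    - {"tx": 0.35,"ty": 0.36,"tz": 0,"rx": 0,"ry": 0,"rz": -0.12,"hand": 1}
    - {"tx": 0.44,"ty": 0.45,"tz": 0,"rx": 0,"ry": 0,"rz": -0.16,"hand": 1}
    - {"tx": 0.53,"ty": 0.54,"tz": 0,"rx": 0,"ry": 0,"rz": -0.2,"hand": 1}
    - {"tx": 0.62,"ty": 0.64,"tz": 0,"rx": 0,"ry": 0,"rz": -0.23,"hand": 1}
    - {"tx": 0.68,"ty": 0.72,"tz": 0,"rx": 0,"ry": 0,"rz": -0.254,"hand": 1}

```text
clock: 1.32
eef_pos: [0.4018, -0.3178, 0.2314]
ee_rot: [-0.0, 0.999, -0.051, 0.0]
force: [-0.8, -0.5, -0.3]
finger_gap: 0.0002
finger_force: 0.0
```

Call:
jog_arm:
  rows:
    - {"tx": 0.09,"ty": 0.1,"tz": 0,"rx": 0,"ry": 0,"rz": 0,"hand": 1}
    - {"tx": 0.19,"ty": 0.2,"tz": 0,"rx": 0,"ry": 0,"rz": 0,"hand": 1}
    - {"tx": 0.29,"ty": 0.31,"tz": 0,"rx": 0,"ry": 0,"rz": 0,"hand": 1}
    - {"tx": 0.39,"ty": 0.42,"tz": 0,"rx": 0,"ry": 0,"rz": 0,"hand": 1}
    - {"tx": 0.49,"ty": 0.53,"tz": 0,"rx": 0,"ry": 0,"rz": 0,"hand": 1}
    - {"tx": 0.59,"ty": 0.64,"tz": 0,"rx": 0,"ry": 0,"rz": 0,"hand": 1}
    - {"tx": 0.66,"ty": 0.71,"tz": 0,"rx": 0,"ry": 0,"rz": 0,"hand": 1}
    - {"tx": 0.66,"ty": 0.71,"tz": 0,"rx": 0,"ry": 0,"rz": 0,"hand": 1}

```text
clock: 1.98
eef_pos: [0.568, -0.1384, 0.2311]
ee_rot: [-0.001, 0.999, -0.047, 0.001]
force: [-0.2, -0.3, -0.1]
finger_gap: 0.0001
finger_force: 0.0
```

```bash
python3 - <<'E'
from h import *
s=state(); print(s["clock"],s["eef_pos"])
p,W=cloud("wrist"); cv2.imwrite("pics/wrist1.png",p)
z=W[...,2]; 
v,u=np.nonzero((z>.048)&(z<.057)); print(len(v))
for i in range(30,384,40): print(i,[tuple((W[i,j]*1000).round().tolist()) for j in range(40,512,80)])
E
```

```text
1.9833 [ 0.56804704 -0.1384189   0.23112609]
19607
30 [(722.0, 42.0, 59.0), (728.0, -10.0, -1.0), (719.0, -99.0, 4.0), (711.0, -187.0, -0.0), (703.0, -276.0, -1.0), (693.0, -358.0, 9.0)]
70 [(696.0, 90.0, 1.0), (688.0, -1.0, -1.0), (679.0, -93.0, 0.0), (670.0, -184.0, -2.0), (661.0, -276.0, -1.0), (652.0, -368.0, -1.0)]
110 [(652.0, 78.0, 39.0), (644.0, -13.0, 51.0), (636.0, -95.0, 52.0), (627.0, -178.0, 39.0), (616.0, -276.0, -1.0), (607.0, -371.0, 0.0)]
150 [(607.0, 116.0, 3.0), (603.0, -4.0, 52.0), (595.0, -89.0, 51.0), (578.0, -178.0, 3.0), (568.0, -276.0, 1.0), (559.0, -375.0, 1.0)]
190 [(557.0, 131.0, 4.0), (560.0, 6.0, 53.0), (551.0, -82.0, 54.0), (527.0, -174.0, 4.0), (516.0, -277.0, 1.0), (506.0, -380.0, -0.0)]
230 [(513.0, 125.0, 33.0), (512.0, 17.0, 53.0), (502.0, -75.0, 51.0), (489.0, -168.0, 41.0), (460.0, -278.0, 1.0), (449.0, -385.0, 0.0)]
270 [(449.0, 157.0, 14.0), (430.0, 58.0, -1.0), (419.0, -54.0, -0.0), (572.0, -153.0, 261.0), (397.0, -279.0, -1.0), (399.0, -379.0, 18.0)]
310 [(376.0, 190.0, -0.0), (583.0, -99.0, 293.0), (586.0, -127.0, 300.0), (583.0, -150.0, 299.0), (575.0, -176.0, 292.0), (335.0, -384.0, 20.0)]
350 [(302.0, 214.0, -1.0), (578.0, -103.0, 304.0), (584.0, -129.0, 313.0), (583.0, -149.0, 314.0), (567.0, -173.0, 300.0), (574.0, -191.0, 309.0)]
```

View pics/wrist1.png

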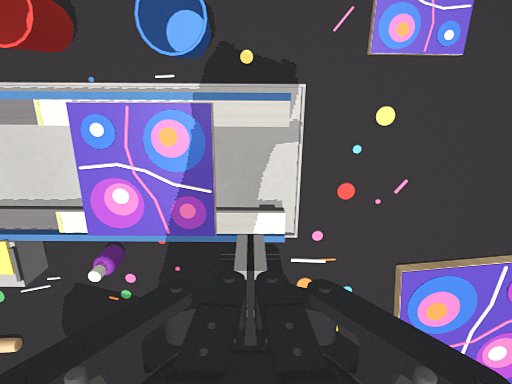

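The wrist view shows the panel with its rear edge at column ~213 and front edge at ~70-85. The rails' open end is at column ~290, the fingers are above it at (250,245), and the dropper is at (105,263). I'll locate the panel and rack more precisely from here.

```bash
python3 - <<'E'
from h import *
c="wrist"
for n,uv,z in (("pf+",(67,103),.052),("pr+",(212,102),.052),("pr-",(216,236),.052),("pf-",(86,236),.052),
 ("step+",(39,99),.04),("step-",(60,233),.04),("railend+",(289,127),.04),("railend-",(284,236),.04),("guide+ out end",(291,94),.046),("guide- end",(284,241),.046),("tray+",(305,86),.012),("tray-",(297,237),.012)):
    w=onplane(c,uv,z); print(n,w.round(4))
p,W=cloud(c); z=W[...,2]; m=(z>.0485)&(z<.0555); m[:, :60]=0; m[:,225:]=0; m[:95]=0; m[240:]=0
m=cv2.morphologyEx(m.astype(np.uint8),cv2.MORPH_OPEN,np.ones((5,5)))>0
print(rect(W[m]))
E
```

```text
pf+ [0.6558 0.0393 0.052 ]
pr+ [ 0.6425 -0.108   0.052 ]
pr- [ 0.4934 -0.0925  0.052 ]
pf- [0.5081 0.0584 0.052 ]
step+ [0.6631 0.0745 0.04  ]
step- [0.51   0.0963 0.04  ]
railend+ [ 0.6087 -0.186   0.04  ]
railend- [ 0.4799 -0.1725  0.04  ]
guide+ out end [ 0.6424 -0.1893  0.046 ]
guide- end [ 0.4763 -0.1716  0.046 ]
tray+ [ 0.6494 -0.21    0.012 ]
tray- [ 0.4631 -0.1915  0.012 ]
((0.5762394666671753, -0.024534255266189575), (0.15032334625720978, 0.15017108619213104), 84.1449966430664)
```

Call:
jog_arm:
  rows:
    - {"tx": 0,"ty": 0,"tz": -0.13,"rx": 0,"ry": 0,"rz": 0,"hand": 1}
    - {"tx": 0,"ty": 0,"tz": -0.27,"rx": 0,"ry": 0,"rz": 0,"hand": 1}
    - {"tx": 0,"ty": 0,"tz": -0.41,"rx": 0,"ry": 0,"rz": 0,"hand": 1}
    - {"tx": 0,"ty": 0,"tz": -0.55,"rx": 0,"ry": 0,"rz": 0,"hand": 1}
    - {"tx": 0,"ty": 0,"tz": -0.68,"rx": 0,"ry": 0,"rz": 0,"hand": 1}
    - {"tx": 0,"ty": 0,"tz": -0.77,"rx": 0,"ry": 0,"rz": 0,"hand": 1}
    - {"tx": 0,"ty": 0,"tz": -0.82,"rx": 0,"ry": 0,"rz": 0,"hand": 1}
    - {"tx": 0,"ty": 0,"tz": -0.82,"rx": 0,"ry": 0,"rz": 0,"hand": 1}

```text
clock: 2.75
eef_pos: [0.5616, -0.1425, 0.0232]
ee_rot: [-0.001, 0.999, -0.051, -0.003]
force: [-0.7, 0.5, 0.3]
finger_gap: 0.0003
finger_force: 0.0
```

Call:
jog_arm:
  rows:
    - {"tx": 0.004,"ty": 0.04,"tz": 0.01,"rx": 0,"ry": 0,"rz": 0,"hand": 1}
    - {"tx": 0.008,"ty": 0.08,"tz": 0.01,"rx": 0,"ry": 0,"rz": 0,"hand": 1}
    - {"tx": 0.012,"ty": 0.12,"tz": 0.01,"rx": 0,"ry": 0,"rz": 0,"hand": 1}
    - {"tx": 0.016,"ty": 0.16,"tz": 0.01,"rx": 0,"ry": 0,"rz": 0,"hand": 1}
    - {"tx": 0.02,"ty": 0.2,"tz": 0.01,"rx": 0,"ry": 0,"rz": 0,"hand": 1}
    - {"tx": 0.024,"ty": 0.24,"tz": 0.01,"rx": 0,"ry": 0,"rz": 0,"hand": 1}
    - {"tx": 0.028,"ty": 0.28,"tz": 0.01,"rx": 0,"ry": 0,"rz": 0,"hand": 1}
    - {"tx": 0.032,"ty": 0.32,"tz": 0.01,"rx": 0,"ry": 0,"rz": 0,"hand": 1}

```text
clock: 3.42
eef_pos: [0.5734, -0.0609, 0.0291]
ee_rot: [0.0, 0.999, -0.05, 0.0]
force: [-1.7, -2.4, -0.4]
finger_gap: -0.0005
finger_force: 1.0
```

```bash
python3 - <<'E'
from h import *
p,W=cloud("top"); z=W[...,2]
cv2.imwrite("pics/crop2.png",cv2.resize(p[130:235,150:325],None,fx=4.5,fy=4.5,interpolation=cv2.INTER_CUBIC))
s=state();print(s["eef_pos"],s["force"])
E
```

```text
[ 0.57329017 -0.05884241  0.0288515 ] [-0.48896117  1.13581385 -0.3691127 ]
```

View pics/crop2.png

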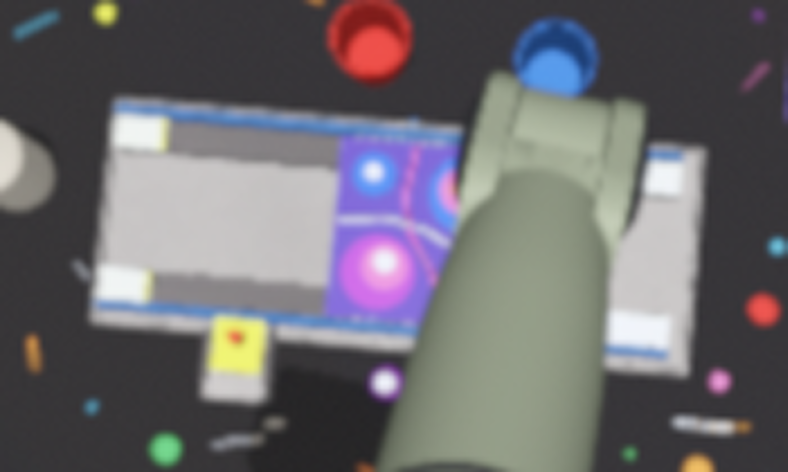

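The panel's front edge has dipped past the first yellow line (crop x ~335) and the panel stays square, so I keep pushing.

Call:
jog_arm:
  rows:
    - {"tx": 0.004,"ty": 0.04,"tz": 0,"rx": 0,"ry": 0,"rz": 0,"hand": 1}
    - {"tx": 0.008,"ty": 0.08,"tz": 0,"rx": 0,"ry": 0,"rz": 0,"hand": 1}
    - {"tx": 0.012,"ty": 0.12,"tz": 0,"rx": 0,"ry": 0,"rz": 0,"hand": 1}
    - {"tx": 0.016,"ty": 0.16,"tz": 0,"rx": 0,"ry": 0,"rz": 0,"hand": 1}
    - {"tx": 0.02,"ty": 0.2,"tz": 0,"rx": 0,"ry": 0,"rz": 0,"hand": 1}
    - {"tx": 0.024,"ty": 0.24,"tz": 0,"rx": 0,"ry": 0,"rz": 0,"hand": 1}
    - {"tx": 0.028,"ty": 0.28,"tz": 0,"rx": 0,"ry": 0,"rz": 0,"hand": 1}
    - {"tx": 0.032,"ty": 0.32,"tz": 0,"rx": 0,"ry": 0,"rz": 0,"hand": 1}

```text
clock: 4.13
eef_pos: [0.581, 0.0179, 0.0287]
ee_rot: [-0.001, 0.999, -0.048, -0.0]
force: [0.2, -1.5, 1.2]
finger_gap: -0.0
finger_force: 0.9
```

Call:
jog_arm:
  rows:
    - {"tx": 0.002,"ty": 0.02,"tz": 0,"rx": 0,"ry": 0,"rz": 0,"hand": 1}
    - {"tx": 0.004,"ty": 0.04,"tz": 0,"rx": 0,"ry": 0,"rz": 0,"hand": 1}
    - {"tx": 0.006,"ty": 0.06,"tz": 0,"rx": 0,"ry": 0,"rz": 0,"hand": 1}
    - {"tx": 0.008,"ty": 0.08,"tz": 0,"rx": 0,"ry": 0,"rz": 0,"hand": 1}
    - {"tx": 0.01,"ty": 0.1,"tz": 0,"rx": 0,"ry": 0,"rz": 0,"hand": 1}
    - {"tx": 0.012,"ty": 0.12,"tz": 0,"rx": 0,"ry": 0,"rz": 0,"hand": 1}
    - {"tx": 0.014,"ty": 0.14,"tz": 0,"rx": 0,"ry": 0,"rz": 0,"hand": 1}
    - {"tx": 0.014,"ty": 0.14,"tz": 0,"rx": 0,"ry": 0,"rz": 0,"hand": 1}

```text
clock: 4.8
eef_pos: [0.5835, 0.036, 0.0288]
ee_rot: [-0.007, 0.999, -0.036, 0.0]
force: [0.3, 0.3, 0.5]
finger_gap: -0.0
finger_force: 0.0
```

```bash
python3 - <<'E'
from h import *
s=state();print(s["clock"],s["eef_pos"],s["force"])
p,W=cloud("wrist"); cv2.imwrite("pics/wrist2.png",p)
E
```

```text
4.8 [0.58346503 0.03603034 0.02879707] [0.2694984  0.25074523 0.50338439]
```

View pics/wrist2.png

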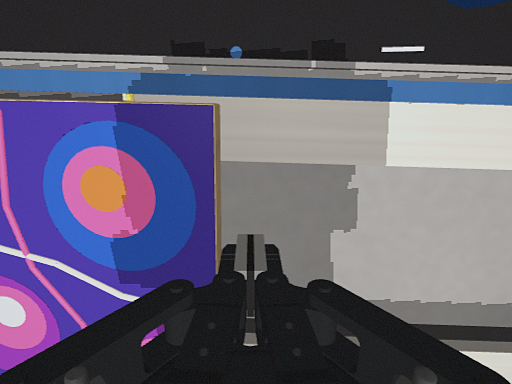

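The wrist view shows the panel's rear edge at column 217, still on the white rail. The first yellow line is ahead at (128,97), and the fingers have fallen short of the command, so I check the joints.

```bash
python3 - <<'E'
from h import *
s=state();print(np.round(s["q"],3),np.round(s["qd"],3),np.round(s["ee_rot"],4),np.round(s["joint_torque"],2))
for n,uv,z in (("rear",(217,104),.052),("step",(128,97),.04)): print(n,onplane("wrist",uv,z))
E
```

```text
[-0.072  0.592 -0.343  0.636  0.015  3.141] [-0.003 -0.003 -0.001  0.001 -0.001  0.   ] [-7.300e-03  9.993e-01 -3.570e-02  2.000e-04] [ 7.00e-02 -5.16e+01  2.02e+01  0.00e+00  5.00e-02  0.00e+00]
rear [0.65852763 0.04331821 0.052     ]
step [0.66384948 0.08143907 0.04      ]
```

Joint 6 is at its range limit. I back off a little inside the channel and turn the tool +90°; the fist works just as well on its other face.

Call:
jog_arm:
  rows:
    - {"tx": -0.006,"ty": -0.06,"tz": 0,"rx": 0,"ry": 0,"rz": 0,"hand": 1}
    - {"tx": -0.012,"ty": -0.12,"tz": 0,"rx": 0,"ry": 0,"rz": 0.05,"hand": 1}
    - {"tx": -0.014,"ty": -0.14,"tz": 0,"rx": 0,"ry": 0,"rz": 0.1,"hand": 1}
    - {"tx": -0.014,"ty": -0.14,"tz": 0,"rx": 0,"ry": 0,"rz": 0.155,"hand": 1}
    - {"tx": -0.014,"ty": -0.14,"tz": 0,"rx": 0,"ry": 0,"rz": 0.21,"hand": 1}
    - {"tx": -0.014,"ty": -0.14,"tz": 0,"rx": 0,"ry": 0,"rz": 0.265,"hand": 1}
    - {"tx": -0.014,"ty": -0.14,"tz": 0,"rx": 0,"ry": 0,"rz": 0.32,"hand": 1}
    - {"tx": -0.014,"ty": -0.14,"tz": 0,"rx": 0,"ry": 0,"rz": 0.375,"hand": 1}

```text
clock: 5.52
eef_pos: [0.58, 0.0006, 0.0289]
ee_rot: [-0.007, 0.936, 0.352, -0.002]
force: [-0.2, 0.9, -0.6]
finger_gap: 0.0
finger_force: 0.0
```

Call:
jog_arm:
  rows:
    - {"tx": 0,"ty": 0,"tz": 0,"rx": 0,"ry": 0,"rz": 0.055,"hand": 1}
    - {"tx": 0,"ty": 0,"tz": 0,"rx": 0,"ry": 0,"rz": 0.11,"hand": 1}
    - {"tx": 0,"ty": 0,"tz": 0,"rx": 0,"ry": 0,"rz": 0.165,"hand": 1}
    - {"tx": 0,"ty": 0,"tz": 0,"rx": 0,"ry": 0,"rz": 0.22,"hand": 1}
    - {"tx": 0,"ty": 0,"tz": 0,"rx": 0,"ry": 0,"rz": 0.275,"hand": 1}
    - {"tx": 0,"ty": 0,"tz": 0,"rx": 0,"ry": 0,"rz": 0.33,"hand": 1}
    - {"tx": 0,"ty": 0,"tz": 0,"rx": 0,"ry": 0,"rz": 0.375,"hand": 1}
    - {"tx": 0,"ty": 0,"tz": 0,"rx": 0,"ry": 0,"rz": 0.375,"hand": 1}

```text
clock: 6.18
eef_pos: [0.58, 0.0007, 0.0289]
ee_rot: [-0.005, 0.731, 0.682, -0.005]
force: [0.0, -0.1, -0.2]
finger_gap: 0.0004
finger_force: 0.0
```

```bash
python3 - <<'E'
from h import *
s=state();print(s["clock"],s["eef_pos"],s["ee_rot"],s["q"],s["force"])
E
```

```text
6.1833 [0.57999921 0.00071171 0.02886863] [-0.00512989  0.73148823  0.68181925 -0.00460174] [-1.25747916e-01  5.94543118e-01 -3.37961488e-01  6.52065548e-01
 -5.01578881e-04  1.51531053e+00] [ 0.00856538 -0.06838051 -0.15629931]
```

Call:
jog_arm:
  rows:
    - {"tx": 0.004,"ty": 0.04,"tz": 0,"rx": 0,"ry": 0,"rz": -0.015,"hand": 1}
    - {"tx": 0.008,"ty": 0.08,"tz": 0,"rx": 0,"ry": 0,"rz": -0.015,"hand": 1}
    - {"tx": 0.012,"ty": 0.12,"tz": 0,"rx": 0,"ry": 0,"rz": -0.015,"hand": 1}
    - {"tx": 0.015,"ty": 0.15,"tz": 0,"rx": 0,"ry": 0,"rz": -0.015,"hand": 1}
    - {"tx": 0.018,"ty": 0.18,"tz": 0,"rx": 0,"ry": 0,"rz": -0.015,"hand": 1}
    - {"tx": 0.021,"ty": 0.21,"tz": 0,"rx": 0,"ry": 0,"rz": -0.015,"hand": 1}
    - {"tx": 0.024,"ty": 0.24,"tz": 0,"rx": 0,"ry": 0,"rz": -0.015,"hand": 1}
    - {"tx": 0.026,"ty": 0.26,"tz": 0,"rx": 0,"ry": 0,"rz": -0.015,"hand": 1}

```text
clock: 6.85
eef_pos: [0.5864, 0.0665, 0.0287]
ee_rot: [-0.005, 0.742, 0.67, -0.005]
force: [0.2, -0.4, -0.0]
finger_gap: -0.0
finger_force: 0.4
```

Call:
jog_arm:
  rows:
    - {"tx": 0.001,"ty": 0.01,"tz": 0,"rx": 0,"ry": 0,"rz": 0,"hand": 1}
    - {"tx": 0.002,"ty": 0.02,"tz": 0,"rx": 0,"ry": 0,"rz": 0,"hand": 1}
    - {"tx": 0.003,"ty": 0.03,"tz": 0,"rx": 0,"ry": 0,"rz": 0,"hand": 1}
    - {"tx": 0.004,"ty": 0.04,"tz": 0,"rx": 0,"ry": 0,"rz": 0,"hand": 1}
    - {"tx": 0.005,"ty": 0.05,"tz": 0,"rx": 0,"ry": 0,"rz": 0,"hand": 1}
    - {"tx": 0.005,"ty": 0.05,"tz": 0,"rx": 0,"ry": 0,"rz": 0,"hand": 1}

```text
clock: 7.35
eef_pos: [0.5877, 0.0785, 0.0288]
ee_rot: [-0.005, 0.743, 0.67, -0.005]
force: [-0.4, 0.9, 0.2]
finger_gap: 0.0004
finger_force: 0.0
```

```bash
cat > pan.py <<'E'
from h import *
s=state();print(s["clock"],s["eef_pos"],s["force"])
for c in ("top","side"):
    p,W=cloud(c); x,y,z=W[...,0],W[...,1],W[...,2]
    for xx,yy in ((.575,.20),(.60,.22),(.63,.2),(.55,.2),(.6,.15)):
        m=(abs(x-xx)<.012)&(abs(y-yy)<.012); print(c,xx,yy,m.sum(),np.nanmedian(z[m]) if m.any() else None)
    cv2.imwrite(f"pics/{c}_{s['clock']:.1f}.png",cv2.resize(p[130:235,150:325],None,fx=4.5,fy=4.5,interpolation=cv2.INTER_CUBIC))
E
python3 pan.py; ls pics
```

```text
7.35 [0.58773492 0.07846655 0.02882968] [-0.36181283  0.87675623  0.22643029]
top 0.575 0.2 31 0.046944105812386006
top 0.6 0.22 39 0.04606896499943586
top 0.63 0.2 31 0.04637536663084385
top 0.55 0.2 21 0.04647551476388958
top 0.6 0.15 0 None
side 0.575 0.2 47 0.0492258603578736
side 0.6 0.22 88 0.045059675386601696
side 0.63 0.2 54 0.04901742186367482
side 0.55 0.2 41 0.04951330246529882
side 0.6 0.15 39 0.05230744117151034
crop1.png
crop2.png
side0.png
side_7.3.png
top0.png
top_7.3.png
wrist1.png
wrist2.png
```

The panel is still tilted: its front top is about 45 mm high and its rear about 52 mm. I push on slowly.

Call:
jog_arm:
  rows:
    - {"tx": 0.001,"ty": 0.01,"tz": 0,"rx": 0,"ry": 0,"rz": 0,"hand": 1}
    - {"tx": 0.002,"ty": 0.02,"tz": 0,"rx": 0,"ry": 0,"rz": 0,"hand": 1}
    - {"tx": 0.002,"ty": 0.02,"tz": 0,"rx": 0,"ry": 0,"rz": 0,"hand": 1}

```text
clock: 7.7
eef_pos: [0.5882, 0.0834, 0.0288]
ee_rot: [-0.005, 0.742, 0.67, -0.005]
force: [-0.7, -0.2, -0.8]
finger_gap: 0.0002
finger_force: 0.0
```

```bash
python3 pan.py
```

```text
7.7 [0.58820798 0.08344745 0.02881349] [-0.67267528 -0.16522928 -0.78495335]
top 0.575 0.2 18 0.04546033666376602
top 0.6 0.22 41 0.043664925915655885
top 0.63 0.2 18 0.044646622699302474
top 0.55 0.2 6 0.04422362405218709
top 0.6 0.15 0 None
side 0.575 0.2 37 0.046864407984512677
side 0.6 0.22 80 0.045686916661099315
side 0.63 0.2 38 0.04739422092803175
side 0.55 0.2 40 0.046985033677750226
side 0.6 0.15 97 0.44504343826173587
```

```bash
cat > plane.py <<'E'
from h import *
s=state();print(s["clock"],s["eef_pos"],s["force"])
C=np.array([.595,.166]); a=np.radians(-5.8); R=np.array([[np.cos(a),-np.sin(a)],[np.sin(a),np.cos(a)]])
for c in ("side","top"):
    p,W=cloud(c); L=(W[...,:2]-C)@R; z=W[...,2]
    hsv=cv2.cvtColor(p,cv2.COLOR_BGR2HSV)
    m=(abs(L[...,0])<.068)&(L[...,1]>-.06)&(L[...,1]<.065)&(z>.036)&(z<.058)
    A=np.c_[L[m],np.ones(m.sum())]; k=np.linalg.lstsq(A,z[m],rcond=None)[0]; r=z[m]-A@k
    g=abs(r)<.004; k=np.linalg.lstsq(A[g],z[m][g],rcond=None)[0]
    print(c,m.sum(),"slopes x,y",k[:2].round(4),"z mid",k[2].round(4))
cv2.imwrite(f"pics/side_{s['clock']:.1f}.png",cv2.resize(camera("side")[0][160:280,170:310],None,fx=5,fy=5,interpolation=cv2.INTER_CUBIC))
E
python3 plane.py; ls pics
```

```text
7.8 [0.58819738 0.08335208 0.02882278] [-0.40474084 -0.34641107 -0.15192708]
side 1100 slopes x,y [ 0.0003 -0.0062] z mid 0.0473
top 290 slopes x,y [ 0.0088 -0.0227] z mid 0.0459
crop1.png
crop2.png
side0.png
side_7.3.png
side_7.7.png
side_7.8.png
top0.png
top_7.3.png
top_7.7.png
wrist1.png
wrist2.png
```

View pics/side_7.8.png

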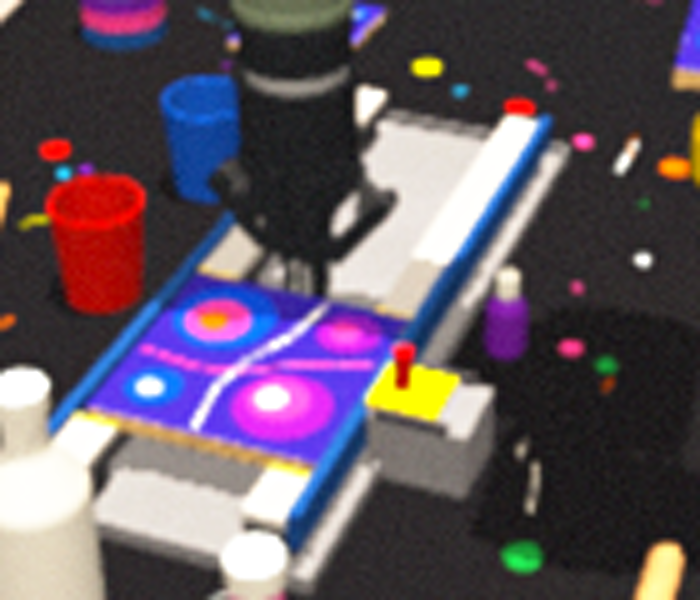

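The side view shows the panel lying flat in the notch: the yellow step line is clear behind its rear edge (400,310), and the front sits by the second step (90,415). Next I back off, lift, and go above the bolt.

Call:
jog_arm:
  rows:
    - {"tx": -0.005,"ty": -0.05,"tz": 0,"rx": 0,"ry": 0,"rz": 0,"hand": 1}
    - {"tx": -0.006,"ty": -0.06,"tz": 0.1,"rx": 0,"ry": 0,"rz": 0,"hand": 1}
    - {"tx": -0.006,"ty": -0.06,"tz": 0.25,"rx": 0,"ry": 0,"rz": 0,"hand": 1}
    - {"tx": -0.006,"ty": -0.06,"tz": 0.4,"rx": 0,"ry": 0,"rz": 0,"hand": 1}
    - {"tx": -0.006,"ty": -0.06,"tz": 0.54,"rx": 0,"ry": 0,"rz": 0,"hand": 1}
    - {"tx": -0.12,"ty": 0,"tz": 0.6,"rx": 0,"ry": 0,"rz": 0,"hand": 1}
    - {"tx": -0.25,"ty": 0.06,"tz": 0.6,"rx": 0,"ry": 0,"rz": 0,"hand": 1}
    - {"tx": -0.36,"ty": 0.12,"tz": 0.6,"rx": 0,"ry": 0,"rz": 0,"hand": 1}

```text
clock: 8.62
eef_pos: [0.4977, 0.1125, 0.1802]
ee_rot: [-0.004, 0.743, 0.669, -0.004]
force: [-0.1, 0.8, 0.6]
finger_gap: 0.0002
finger_force: 0.0
```

Call:
jog_arm:
  rows:
    - {"tx": -0.1,"ty": 0,"tz": 0,"rx": 0,"ry": 0,"rz": 0,"hand": 1}
    - {"tx": -0.12,"ty": 0,"tz": 0,"rx": 0,"ry": 0,"rz": 0,"hand": 1}
    - {"tx": -0.12,"ty": 0,"tz": 0,"rx": 0,"ry": 0,"rz": 0,"hand": 1}
    - {"tx": -0.12,"ty": 0,"tz": 0,"rx": 0,"ry": 0,"rz": 0,"hand": 1}

```text
clock: 8.95
eef_pos: [0.4691, 0.1125, 0.1792]
ee_rot: [-0.005, 0.743, 0.669, -0.004]
force: [0.8, 0.7, 0.7]
finger_gap: 0.0001
finger_force: 0.0
```

```bash
python3 plane.py; python3 - <<'E'
from h import *
p,W=cloud("wrist"); s=state(); print(s["eef_pos"],s["ee_rot"],s["q"])
hsv=cv2.cvtColor(p,cv2.COLOR_BGR2HSV); z=W[...,2]
red=((hsv[...,0]<8)|(hsv[...,0]>172))&(hsv[...,1]>150)&(hsv[...,2]>90)
n,l,st,ce=cv2.connectedComponentsWithStats(red.astype(np.uint8))
for i in range(1,n):
    if st[i,4]>30:
        m=l==i; print(st[i],np.nanmedian(W[m],0).round(4),"top:",np.nanmedian(W[m&(z>.076)],0).round(4) if (m&(z>.076)).any() else None)
print([(r["score"],r["location"]) for r in search_frame("bolt_post","wrist")])
cv2.imwrite("pics/wrist3.png",p)
E
```

```text
8.95 [0.4690582  0.11252573 0.1792245 ] [0.83014858 0.72116385 0.72989526]
side 1108 slopes x,y [ 0.0028 -0.004 ] z mid 0.0472
top 679 slopes x,y [-0.0093  0.0017] z mid 0.0453
[0.46935855 0.11266847 0.17868657] [-0.00496798  0.74287453  0.66939685 -0.00453983] [ 0.0809982   0.25775477 -0.43212553  0.89416324  0.00238287  1.75574105]
[ 10  94  28  10 121] [ 2.441e-01  2.128e-01 -1.000e-04] top: None
[271 100  15  16 182] [0.4969 0.1803 0.0788] top: [0.4971 0.18   0.0789]
[ 480  164   32   56 1299] [0.7155 0.0754 0.0226] top: None
[(0.76, [0.4923, 0.18, 0.0549])]
```

View pics/wrist3.png

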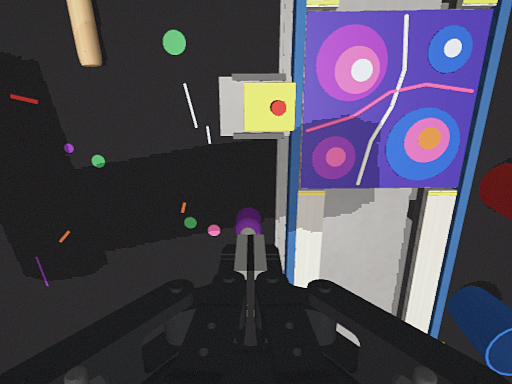

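The panel is flat between both yellow steps (rows ~5 and ~190). The post is at pixel (278,107), which is world (0.497, 0.180). I go behind it and down.

Call:
jog_arm:
  rows:
    - {"tx": 0,"ty": 0.1,"tz": 0,"rx": 0,"ry": 0,"rz": 0,"hand": 1}
    - {"tx": -0.01,"ty": 0.2,"tz": 0,"rx": 0,"ry": 0,"rz": 0,"hand": 1}
    - {"tx": -0.01,"ty": 0.28,"tz": -0.05,"rx": 0,"ry": 0,"rz": 0,"hand": 1}
    - {"tx": -0.01,"ty": 0.28,"tz": -0.15,"rx": 0,"ry": 0,"rz": 0,"hand": 1}
    - {"tx": -0.01,"ty": 0.28,"tz": -0.27,"rx": 0,"ry": 0,"rz": 0,"hand": 1}
    - {"tx": -0.01,"ty": 0.28,"tz": -0.38,"rx": 0,"ry": 0,"rz": 0,"hand": 1}
    - {"tx": -0.01,"ty": 0.28,"tz": -0.46,"rx": 0,"ry": 0,"rz": 0,"hand": 1}
    - {"tx": -0.01,"ty": 0.28,"tz": -0.46,"rx": 0,"ry": 0,"rz": 0,"hand": 1}

```text
clock: 9.87
eef_pos: [0.4628, 0.1823, 0.0598]
ee_rot: [-0.007, 0.743, 0.67, -0.008]
force: [-0.6, 0.2, -0.3]
finger_gap: -0.0002
finger_force: 0.0
```

Call:
jog_arm:
  rows:
    - {"tx": 0.02,"ty": -0.002,"tz": 0.005,"rx": 0,"ry": 0,"rz": 0,"hand": 1}
    - {"tx": 0.04,"ty": -0.004,"tz": 0.005,"rx": 0,"ry": 0,"rz": 0,"hand": 1}
    - {"tx": 0.06,"ty": -0.006,"tz": 0.005,"rx": 0,"ry": 0,"rz": 0,"hand": 1}
    - {"tx": 0.08,"ty": -0.008,"tz": 0.005,"rx": 0,"ry": 0,"rz": 0,"hand": 1}
    - {"tx": 0.1,"ty": -0.01,"tz": 0.005,"rx": 0,"ry": 0,"rz": 0,"hand": 1}
    - {"tx": 0.12,"ty": -0.012,"tz": 0.005,"rx": 0,"ry": 0,"rz": 0,"hand": 1}
    - {"tx": 0.14,"ty": -0.014,"tz": 0.005,"rx": 0,"ry": 0,"rz": 0,"hand": 1}
    - {"tx": 0.15,"ty": -0.015,"tz": 0.005,"rx": 0,"ry": 0,"rz": 0,"hand": 1}

```text
clock: 10.53
eef_pos: [0.5043, 0.1793, 0.0655]
ee_rot: [-0.005, 0.743, 0.67, -0.004]
force: [-2.0, 0.1, 1.1]
finger_gap: 0.0001
finger_force: 0.8
```

Call:
jog_arm:
  rows:
    - {"tx": 0.01,"ty": -0.001,"tz": 0,"rx": 0,"ry": 0,"rz": 0,"hand": 1}
    - {"tx": 0.015,"ty": -0.001,"tz": 0,"rx": 0,"ry": 0,"rz": 0,"hand": 1}
    - {"tx": 0.02,"ty": -0.002,"tz": 0,"rx": 0,"ry": 0,"rz": 0,"hand": 1}
    - {"tx": 0.02,"ty": -0.002,"tz": 0,"rx": 0,"ry": 0,"rz": 0,"hand": 1}

```text
clock: 10.87
eef_pos: [0.5083, 0.1788, 0.065]
ee_rot: [-0.005, 0.743, 0.67, -0.005]
force: [0.2, 0.1, 0.4]
finger_gap: -0.0002
finger_force: 0.4
```

Call:
jog_arm:
  rows:
    - {"tx": 0.008,"ty": -0.001,"tz": 0,"rx": 0,"ry": 0,"rz": 0,"hand": 1}
    - {"tx": 0.012,"ty": -0.001,"tz": 0,"rx": 0,"ry": 0,"rz": 0,"hand": 1}
    - {"tx": 0.012,"ty": -0.001,"tz": 0,"rx": 0,"ry": 0,"rz": 0,"hand": 1}

```text
clock: 11.12
eef_pos: [0.5098, 0.1787, 0.0648]
ee_rot: [-0.006, 0.742, 0.67, -0.006]
force: [-5.9, 0.1, 4.0]
finger_gap: -0.0002
finger_force: 2.5
```

Call:
jog_arm:
  rows:
    - {"tx": 0.006,"ty": 0,"tz": 0,"rx": 0,"ry": 0,"rz": 0,"hand": 1}
    - {"tx": 0.006,"ty": 0,"tz": 0,"rx": 0,"ry": 0,"rz": 0,"hand": 1}

```text
clock: 11.28
eef_pos: [0.51, 0.1786, 0.0647]
ee_rot: [-0.007, 0.742, 0.67, -0.007]
force: [-8.3, 0.9, 5.4]
finger_gap: -0.0
finger_force: 4.0
```

Call:
jog_arm:
  rows:
    - {"tx": -0.06,"ty": 0.006,"tz": 0,"rx": 0,"ry": 0,"rz": 0,"hand": 1}
    - {"tx": -0.1,"ty": 0.01,"tz": 0,"rx": 0,"ry": 0,"rz": 0,"hand": 1}
    - {"tx": -0.12,"ty": 0.01,"tz": 0.1,"rx": 0,"ry": 0,"rz": 0,"hand": 1}
    - {"tx": -0.12,"ty": -0.1,"tz": 0.25,"rx": 0,"ry": 0,"rz": 0,"hand": 1}
    - {"tx": -0.12,"ty": -0.2,"tz": 0.4,"rx": 0,"ry": 0,"rz": 0,"hand": 1}
    - {"tx": -0.12,"ty": -0.27,"tz": 0.5,"rx": 0,"ry": 0,"rz": 0,"hand": 1}
    - {"tx": -0.12,"ty": -0.27,"tz": 0.5,"rx": 0,"ry": 0,"rz": 0,"hand": 1}
    - {"tx": -0.12,"ty": -0.27,"tz": 0.5,"rx": 0,"ry": 0,"rz": 0,"hand": 1}

```text
clock: 11.95
eef_pos: [0.4846, 0.1103, 0.1922]
ee_rot: [-0.003, 0.743, 0.669, -0.003]
force: [0.2, -0.5, 0.1]
finger_gap: 0.0
finger_force: 0.0
```

```bash
python3 plane.py; python3 - <<'E'
from h import *
p,W=cloud("wrist"); s=state(); print(s["clock"],s["eef_pos"],s["force"])
hsv=cv2.cvtColor(p,cv2.COLOR_BGR2HSV); z=W[...,2]
red=((hsv[...,0]<8)|(hsv[...,0]>172))&(hsv[...,1]>150)&(hsv[...,2]>90)&(z>.07)&(z<.09)
print(red.sum(),np.nanmedian(W[red],0))
cv2.imwrite("pics/wrist4.png",p)
E
```

```text
11.95 [0.48456921 0.1103035  0.19216107] [ 0.21993301 -0.50558002  0.06578319]
side 1069 slopes x,y [-0.     -0.0043] z mid 0.0472
top 455 slopes x,y [ 0.0096 -0.0047] z mid 0.0447
12.15 [0.48160549 0.11154376 0.18862042] [-0.59399217 -0.31940397  0.00412032]
260 [0.53082265 0.17432047 0.07791232]
```

View pics/wrist4.png

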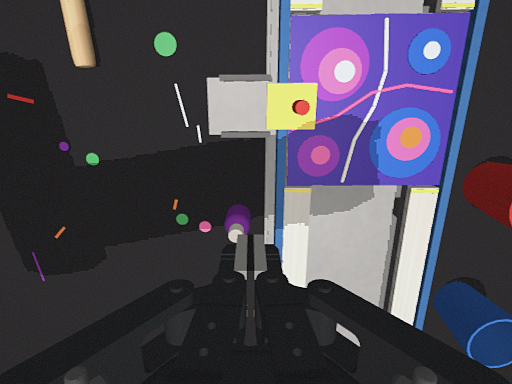

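The bolt tab (265-317, 83-129) now covers the panel's edge. The post moved 34 mm to the hard stop (8 N), the panel is flat, and the arm is clear.

```bash
python3 -c "
from station import *
print(hand_in())"
```

```text
the job is handed in; nothing more can be done
None
```

I handed the job in: the panel lies flat in the notch, the bolt is pushed to its hard stop over the panel's edge, and the arm is clear; the hand-in call returned no verdict.

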